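# Centre a wobbly punch on a bench anvil with light taps

## Robot

A 6-joint arm with a two-finger parallel gripper is mounted at the origin on the work surface. World frame = base frame: x ahead of the robot, y to its left, z up, the work surface at z = 0. Lengths are in m, angles in rad, forces in N, time in s.
With the tool pointing down it reaches from about 0.35 to 0.85 m from the base axis. Payload 8.1 kg.
Tool frame: the origin (TCP) lies on the mounting face of the last link; the fingertips stand 186 mm ahead of it and the grasp point (between the pads) lies 167 mm ahead of it; z points along the fingers, y is the line along which they close (so a half turn about z gives the same grasp; the last joint's range is limited). The gripper opens to 93 mm and grips with 3 to 60 N. Pads are 15 mm wide; open, the fingers measure 128 mm over their backs; the gripper's body (75 mm by 188 mm) begins 65 mm behind the grasp point.
Start: joints at [-1.35, 0.13, 1.488, -0, 1.523, -0.085], TCP at [0.181, -0.572, 0.405] pointing down, gripper open.
Joint ranges: [-2.96, 2.96], [-0.89, 2.26], [0.02, 2.5], [-1.34, 4.48], [0, 2.73], [-2.66, 2.66]. Speed limits (rad/s): [2.39, 2.39, 2.79, 3.14, 3.14, 3.14].

## Interface

Orientations are given as a rotation vector (axis times angle).
In Python, from plant import read_state, read_camera, camera_params, close_job gives the robot as it stands. The module is installed in compiled form; this text tells all that it offers.
- The arm moves only by the tool servo_tool, never from a script. Its argument "increments" is a list of rows, each an object with "slide": the shift along the tool's x, y, z in mm, a list of three; "dr": the turn, a rotation vector about the tool's x, y, z in rad, a list of three; "jaw": the closure, from 0 (fully open) to 1 (shut). In form: [{"slide": [x, y, z], "dr": [ax, ay, az], "jaw": jaw}, ...]. A call has 1 to 20 rows; each row is the pose to reach, as a shift and turn from the pose commanded when the call began, along the tool's axes at that moment; what a row does not reach only later rows make up. A row lasts 1/10 s, in which the tool goes at most 50 mm and 8.59 degrees, less where a joint would pass 70% of its speed; a pose out of reach is approached as far as the arm can. A call with a gripper value outside its range is refused whole. The fingers move at their own pace and stop on an object; "force" is the grip in N (left out, the last holds). Time passes only in rows, so rows that repeat a pose let the fingers close. It gives the time, the measured TCP pose, the force, the opening and the grip force at its end, in the units of the state.
- read_state(): the state, without advancing time (a new reading comes with each control period).
- read_camera(name): name is "scene" or "top" or "wrist"; returns (picture, depth): 480x640x3 uint8, red, green, blue; 480x640 float32, m along the optical axis (not along the pixel's ray), 0 where there is no reading.
- camera_params(name): a dict with "fx", "fy", "cx", "cy" (pixels), "k1" (the pictures are not rectified: a ray, as slopes to the right and down, at radius r is drawn at 1 + k1 r^2 times it, then the intrinsics apply), "rvec" (rotation vector, rad) and "tvec" (3), from world to camera coordinates, as OpenCV has them. Camera axes: x right, y down, z forward; pixel columns grow to the right and rows downward; lengths in m; the calibration is good to about 2 mm. A picture is of the moment at which its call begins: read the wrist's pose just before it. camera_params takes no time and is no camera call; for the wrist camera it gives the pose at the moment of the call.
- close_job(): hands the job in; it is judged then, once.
The state is a dict: "t": time; "q": joint angles; "dq": joint speeds; "joint_torque": joint torques, N m; "tool_pos": TCP position; "orientation": TCP orientation; "force": force on the tool from outside, world axes, zero at the start; "wrist_torque": the same for the moment, N m; "opening": finger opening in m; "gripper_force": force on a finger pad.
Only numpy, scipy, OpenCV 4.12 (cv2) and the standard library are available. Lean on these libraries where they do the work, as an engineer would, in place of code of your own. Each camera call takes 0.05 s, during which the arm holds its last target. There are 200 camera calls.

## Task

Centre the brass-headed punch that stands on the square steel bench anvil, with light taps or pushes of the fingertips, until the foot stands wholly inside the ring scribed around the middle of the anvil's top; then draw the hand away and leave it standing upright, ready for the mallet. The punch is top-heavy: touch it gently, never grip, lift or tip it, and keep it on the anvil. Leave the anvil, the mallet, the cover plate and the two binding posts where they are.

Things in the scene. Friction and masses are not known exactly. Their poses are not given: they have to be found in the camera images.
- punch: Rigid round punch standing upright, 46 mm tall, about 0.1 kg. From below: flat light-alloy foot 30 mm across, 8 mm high; steel stem 10 mm across, 16 mm long; brass head 21 mm across, 22 mm high. Centre of mass about 27 mm up, topples past about 0.45 rad: pushed on the foot it slides, on the head it tips. Origin: centre of its underside; z up. Starts 14 to 27 mm off the anvil's middle, in any direction.
- anvil: The square steel bench anvil, a plain block 80 x 80 x 30 mm, 1.4 kg, lying loose on the shelf at any yaw. Origin: centre of its underside, so the flat top is 30 mm above the origin; z up, x and y square to its sides. A dark ring, inner diameter 40 mm, is scribed around the middle of its top (a line only, nothing to feel).
- mallet: Bystander: nylon-faced mallet lying on the shelf, 230 mm long and 36 mm high, head 82 mm wide. Origin: on the shelf under the middle of the handle; x towards the head, which lies 90 mm from the origin.
- cover: Bystander: round chrome machine cover plate lying flat, 64 mm in diameter, 6 mm thick. Origin: centre of its underside.
- post1: Bystander: brass binding post standing on the shelf beyond the anvil, right of the other, 18 mm in diameter, 31 mm tall. Origin: centre of its underside.
- post2: Bystander: the second brass binding post, same as the first, to its left.

How it is judged:
By the outcome, as a careful person would: the job done as asked, in the order asked, and still so for the second after the job is handed in, with the robot touching nothing.
It also fails if it takes over 58 s, if anything falls off the work surface, if the arm or the gripper's body presses on something with over 40 N, if the wrist force passes 120 N, or if a joint passes its speed limit or range.

## Working session

There is one attempt and no reset: what is moved stays moved. The work goes in short steps, Python scripts to look and compute and a tool call to move; the robot and the scene stay as the last step left them, time stands still between calls to the robot, and variables do not carry over. Pictures are saved under pics/ and viewed, at most 10 in all, crops included, and the job is handed in when it is done.

Besides the shell and the picture viewer there is one more tool, called after ">>>" as name(argument=value, ...) on one line, values as JSON. servo_tool: Moves the arm, as the interface text tells. Its arguments: {"type":"object","properties":{"increments":{"type":"array"},"force":{"type":"number"}},"required":["increments"]}

```bash
mkdir -p pics; cat > h.py <<'E'
import numpy as np, cv2
from plant import *
def save(n,f):
    p=camera_params(n); im,d=read_camera(n); cv2.imwrite(f,im[:,:,::-1]); np.savez(f[:-4]+'.npz',im=im,d=d,**{k:np.array(v) for k,v in p.items()}); return im,d,p
def load(f):
    z=np.load(f); return z['im'],z['d'],{k:z[k] for k in z.files if k not in('im','d')}
def KD(p): return np.array([[p['fx'],0,p['cx']],[0,p['fy'],p['cy']],[0,0,1.]]),np.array([p['k1'],0,0,0,0.],float)
def onplane(p,uv,z):
    K,D=KD(p); uv=np.array(uv,float).reshape(-1,1,2)
    r=cv2.undistortPoints(uv,K,D).reshape(-1,2); r=np.c_[r,np.ones(len(r))]
    R=cv2.Rodrigues(np.array(p['rvec'],float))[0]; t=np.array(p['tvec'],float)
    c=-R.T@t; w=r@R; s=(z-c[2])/w[:,2]; return c+w*s[:,None]
def cloud(p,d):
    v,u=np.nonzero(d>0); K,D=KD(p)
    r=cv2.undistortPoints(np.c_[u,v].astype(float).reshape(-1,1,2),K,D).reshape(-1,2)
    X=np.c_[r,np.ones(len(r))]*d[v,u][:,None]
    R=cv2.Rodrigues(np.array(p['rvec'],float))[0]; return (X-np.array(p['tvec'],float))@R,u,v
def proj(p,X):
    K,D=KD(p); return cv2.projectPoints(np.array(X,float).reshape(-1,1,3),np.array(p['rvec'],float),np.array(p['tvec'],float),K,D)[0].reshape(-1,2)
E
python3 - <<'E'
from h import *
for n in('top','scene'):
    im,d,p=save(n,f'pics/{n}0.png'); print(n,p)
E
```

```text
top {'fx': 451.8067115326296, 'fy': 451.8067115326296, 'cx': 321.9863700985424, 'cy': 236.86794613945952, 'k1': -0.007291222775522807, 'rvec': array([ 2.1482148 , -2.20434585,  0.10271287]), 'tvec': array([0.01929665, 0.63032878, 0.98915909])}
scene {'fx': 440.52166419437503, 'fy': 440.52166419437503, 'cx': 322.3633172934399, 'cy': 238.0457032768271, 'k1': 0.015961349125614928, 'rvec': array([ 0.73050013,  2.53554241, -1.25326732]), 'tvec': array([ 0.52893944, -0.16820922,  1.13262609])}
```

View pics/top0.png

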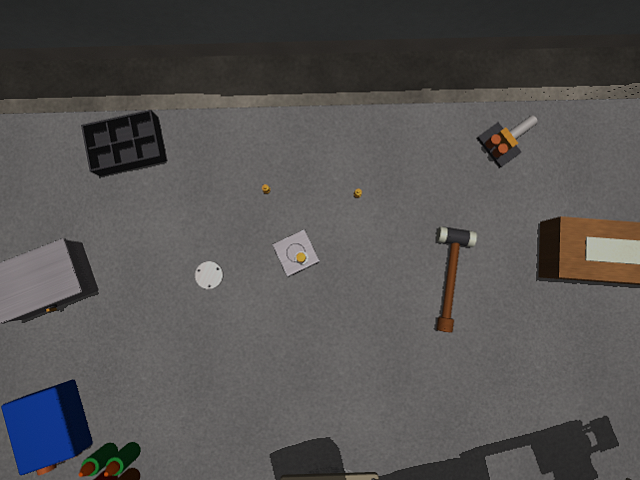

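View pics/scene0.png

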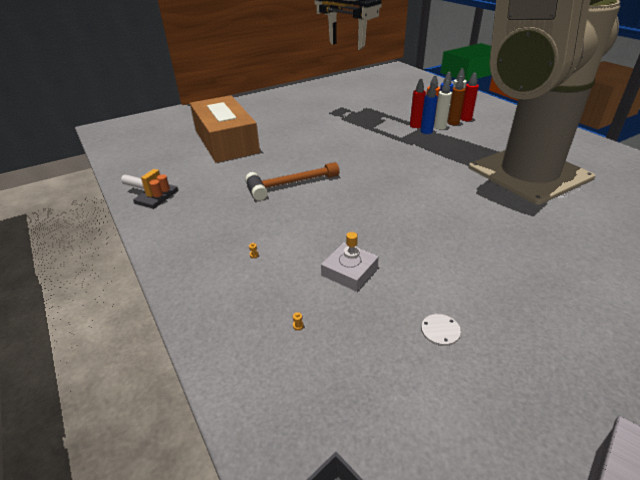

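The top view shows the anvil at about (296,253) with the punch at (300,257), lower right of the ring. The cover is at (208,275), the posts at (265,188) and (358,193), and the mallet at (450,280). The scene view agrees.

```bash
python3 - <<'E'
from h import *
im,d,p=load('pics/top0.npz')
P,u,v=cloud(p,d)
m=(abs(u-296)<30)&(abs(v-253)<30)
Q=P[m]; t=Q[(Q[:,2]>.024)&(Q[:,2]<.034)]; print('floor',np.median(Q[Q[:,2]<.015,2]),'top',np.median(t[:,2]),len(t))
r=cv2.minAreaRect((Q[(Q[:,2]>.022)][:,:2]*1000).astype(np.float32)); print(r)
h=Q[Q[:,2]>.065]; print('head',h.mean(0),len(h))
print('corners',onplane(p,[(304,231),(319,263),(288,276),(273,244)],.03))
print('posts, cover,mallet',onplane(p,[(265,188),(358,193),(208,275),(456,238),(446,325)],.02))
s=read_state(); print(s['tool_pos'],s['orientation'],s['opening'],s['t'])
w=camera_params('wrist'); R=cv2.Rodrigues(np.array(w['rvec']))[0]; c=-R.T@w['tvec']
Rt=cv2.Rodrigues(np.array(s['orientation']))[0]
print('Rt',Rt.round(3),'cam in tool',Rt.T@(c-s['tool_pos']),'cam axes in tool',(Rt.T@R.T).round(3),w['fx'])
E
```

```text
floor 0.000981240487534371 top 0.030738957507150003 1081
((598.1829223632812, 64.67385864257812), (80.458740234375, 79.8666000366211), 23.88977813720703)
head [0.58531715 0.05131479 0.076886  ] 74
corners [[0.64480322 0.04319602 0.03      ]
 [0.5719591  0.01124329 0.03      ]
 [0.54476627 0.08114639 0.03      ]
 [0.61724047 0.11345816 0.03      ]]
posts, cover,mallet [[ 0.74732238  0.13079483  0.02      ]
 [ 0.73026072 -0.08217305  0.02      ]
 [ 0.55170737  0.26214152  0.02      ]
 [ 0.62099244 -0.30165186  0.02      ]
 [ 0.42651487 -0.26902391  0.02      ]]
[ 0.1805972  -0.5719511   0.40376575] [-3.10327102e+00 -4.78135802e-01  1.70795299e-04] 0.09271951288609964 0.1
Rt [[ 0.954  0.301 -0.   ]
 [ 0.301 -0.954  0.002]
 [ 0.    -0.002 -1.   ]] cam in tool [0.07359911 0.00065195 0.02035324] cam axes in tool [[ 0.    -0.964 -0.265]
 [ 1.     0.001 -0.002]
 [ 0.002 -0.265  0.964]] 366.5521731924683
```

>>> servo_tool(increments=[{"slide": [529,-450,60],"dr": [0,0,-0.48],"jaw": 1},{"slide": [529,-450,60],"dr": [0,0,-0.48],"jaw": 1},{"slide": [529,-450,60],"dr": [0,0,-0.48],"jaw": 1},{"slide": [529,-450,60],"dr": [0,0,-0.48],"jaw": 1},{"slide": [529,-450,60],"dr": [0,0,-0.48],"jaw": 1},{"slide": [529,-450,60],"dr": [0,0,-0.48],"jaw": 1},{"slide": [529,-450,60],"dr": [0,0,-0.48],"jaw": 1},{"slide": [529,-450,60],"dr": [0,0,-0.48],"jaw": 1},{"slide": [529,-450,60],"dr": [0,0,-0.48],"jaw": 1},{"slide": [529,-450,60],"dr": [0,0,-0.48],"jaw": 1},{"slide": [529,-450,60],"dr": [0,0,-0.48],"jaw": 1},{"slide": [529,-450,60],"dr": [0,0,-0.48],"jaw": 1},{"slide": [529,-450,60],"dr": [0,0,-0.48],"jaw": 1},{"slide": [529,-450,60],"dr": [0,0,-0.48],"jaw": 1},{"slide": [529,-450,60],"dr": [0,0,-0.48],"jaw": 1},{"slide": [529,-450,80],"dr": [0,0,-0.48],"jaw": 1},{"slide": [529,-450,99],"dr": [0,0,-0.48],"jaw": 1},{"slide": [529,-450,99],"dr": [0,0,-0.48],"jaw": 1},{"slide": [529,-450,99],"dr": [0,0,-0.48],"jaw": 1},{"slide": [529,-450,99],"dr": [0,0,-0.48],"jaw": 1}])

```text
t: 2.1
tool_pos: [0.5499, 0.0158, 0.307]
orientation: [2.902, 1.202, 0.002]
force: [-0.1, -0.6, 1.0]
opening: 0.0004
gripper_force: 0.0
```

```bash
python3 - <<'E'
from h import *
s=read_state(); im,d,p=save('wrist','pics/w0.png')
P,u,v=cloud(p,d); z=P[:,2]
c=(np.hypot(P[:,0]-.596,P[:,1]-.063)<.09)
t=P[c&(z>.022)&(z<.036)]; print(np.median(t[:,2]),cv2.minAreaRect((t[:,:2]*1000).astype(np.float32)))
h=P[c&(z>.066)&(z<.09)]; print('head',h.min(0),h.max(0),np.median(h,0),len(h))
E
```

```text
0.029768185553938363 ((597.4168090820312, 61.678619384765625), (80.46762084960938, 80.28631591796875), 23.91356658935547)
head [0.57510953 0.03887943 0.06613437] [0.59508291 0.05887348 0.07778951] [0.58547116 0.04916276 0.07551795] 984
```

View pics/w0.png

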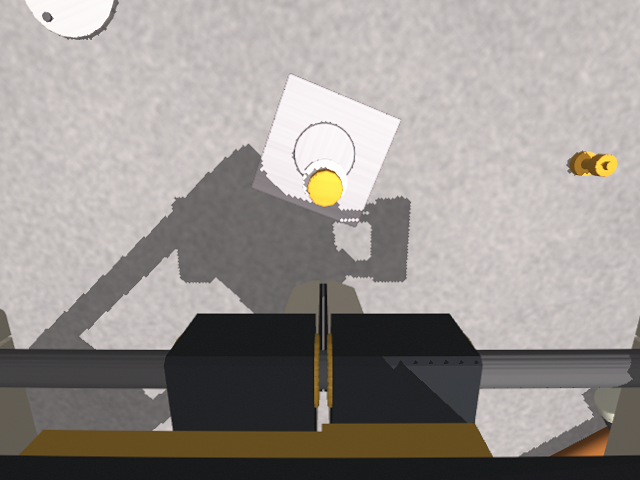

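The wrist view shows the ring centred at about (324,152), with the punch head at (325,188). The closed fingers point at it from below.

```bash
cat >> h.py <<'E'
def measure(f,save_=True):
    s=read_state(); im,d,p=save('wrist',f) if save_ else load(f.replace('png','npz'))
    P,u,v=cloud(p,d); z=P[:,2]; c=np.hypot(P[:,0]-.597,P[:,1]-.062)<.09
    t=P[c&(z>.024)&(z<.034)]; A=np.array(cv2.minAreaRect((t[:,:2]*1000).astype(np.float32))[0])
    hm=c&(z>.0735)&(z<.079); h=P[hm][:,:2]*1000; (H,r)=cv2.minEnclosingCircle(h.astype(np.float32)); H=np.array(H)
    R=cv2.Rodrigues(np.array(s['orientation'],float))[0]; T=np.array(s['tool_pos'])*1000
    f3=lambda xy:(R.T@np.r_[xy-T[:2],0])[:2].round(1)
    # foot: refined by rim band z .036-.040
    fm=P[c&(z>.036)&(z<.0395)]
    print('anvil',A.round(1),'head',H.round(1),'r',round(r,1),'mean',h.mean(0).round(1),'off',(H-A).round(1))
    print('in tool: anvil',f3(A),'punch',f3(H),'tip z',T[2]-186,'t',s['t'],'F',s['force'])
    return A,H,p,im
E
python3 - <<'E'
from h import *
A,H,p,im=measure('pics/w0.png',False)
R=cv2.Rodrigues(np.array(read_state()['orientation'],float))[0]; print(R.round(3))
a=np.linspace(0,6.28,60)
for r,z,c,col in((20,30,A,(0,0,255)),(15,38,H,(0,200,0)),(10.5,76,H,(255,0,0))):
    X=np.c_[c[0]+r*np.cos(a),c[1]+r*np.sin(a),a*0+z]/1000
    for q in proj(p,X): cv2.circle(im,tuple(int(round(x)) for x in q),0,col,-1)
cv2.imwrite('pics/w0o.png',cv2.resize(im[60:230,230:420,::-1],None,fx=3.2,fy=3.2,interpolation=0))
E
```

```text
anvil [597.4  61.7] head [585.2  49. ] r 10.2 mean [585.3  48.9] off [-12.2 -12.7]
in tool: anvil [65.9  1.1] punch [48.3  1.5] tip z 121.15327851843944 t 2.15 F [0.4975674  0.45231843 0.53778939]
[[ 0.707  0.707  0.002]
 [ 0.707 -0.707 -0.   ]
 [ 0.001  0.001 -1.   ]]
```

View pics/w0o.png

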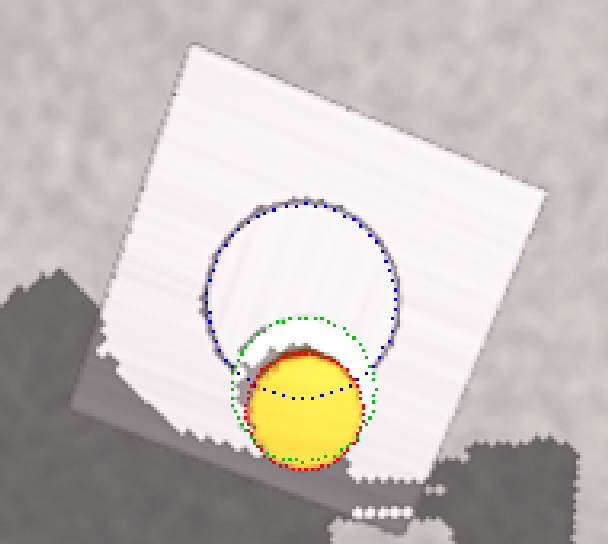

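>>> servo_tool(increments=[{"slide": [4,1,30],"dr": [0,0,0],"jaw": 1},{"slide": [8,1,60],"dr": [0,0,0],"jaw": 1},{"slide": [8,1,75],"dr": [0,0,0],"jaw": 1},{"slide": [8,1,82],"dr": [0,0,0],"jaw": 1},{"slide": [8,1,85],"dr": [0,0,0],"jaw": 1},{"slide": [8,1,86],"dr": [0,0,0],"jaw": 1},{"slide": [8,1,86],"dr": [0,0,0],"jaw": 1},{"slide": [8,1,86],"dr": [0,0,0],"jaw": 1}])

```text
t: 2.95
tool_pos: [0.5565, 0.0211, 0.2209]
orientation: [2.902, 1.202, 0.003]
force: [0.6, 0.8, 0.1]
opening: 0.0004
gripper_force: 0.0
```

```bash
python3 - <<'E'
from h import *
measure('pics/w1.png')
E
```

```text
anvil [594.3  60.1] head [577.   41.4] r 21.5 mean [584.9  48.3] off [-17.4 -18.7]
in tool: anvil [54.4 -0.8] punch [28.8  0.1] tip z 34.881378812547894 t 2.95 F [0.56900573 0.79461721 0.0639004 ]
```

View pics/w1.png

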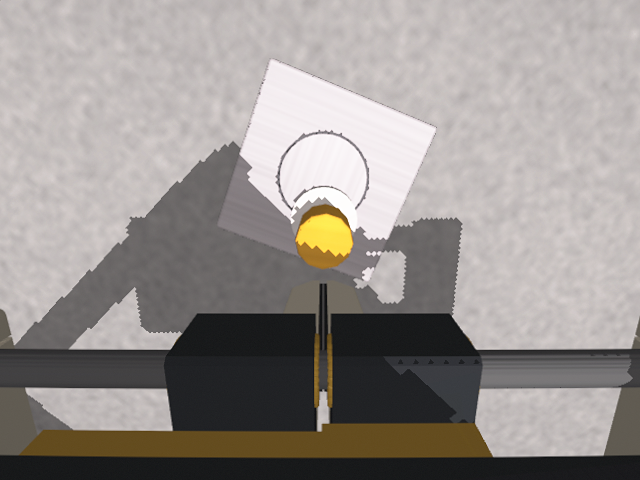

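>>> servo_tool(increments=[{"slide": [6,0,0],"dr": [0,0,0],"jaw": 1},{"slide": [11,0,0],"dr": [0,0,0],"jaw": 1},{"slide": [14,0,0],"dr": [0,0,0],"jaw": 1},{"slide": [15.5,0,0],"dr": [0,0,0],"jaw": 1},{"slide": [17,0,0],"dr": [0,0,0],"jaw": 1},{"slide": [18,0,0],"dr": [0,0,0],"jaw": 1},{"slide": [19,0,0],"dr": [0,0,0],"jaw": 1},{"slide": [20,0,0],"dr": [0,0,0],"jaw": 1},{"slide": [21,0,0],"dr": [0,0,0],"jaw": 1},{"slide": [22,0,0],"dr": [0,0,0],"jaw": 1},{"slide": [23,0,0],"dr": [0,0,0],"jaw": 1},{"slide": [24,0,0],"dr": [0,0,0],"jaw": 1},{"slide": [25,0,0],"dr": [0,0,0],"jaw": 1},{"slide": [26,0,0],"dr": [0,0,0],"jaw": 1},{"slide": [27,0,0],"dr": [0,0,0],"jaw": 1},{"slide": [28,0,0],"dr": [0,0,0],"jaw": 1},{"slide": [28,0,0],"dr": [0,0,0],"jaw": 1}])

```text
t: 4.7
tool_pos: [0.5759, 0.0411, 0.2197]
orientation: [-2.902, -1.203, -0.0]
force: [0.1, -0.6, -0.0]
opening: 0.0005
gripper_force: 0.2
```

```bash
python3 - <<'E'
from h import *
measure('pics/w2.png')
E
```

```text
anvil [597.5  61.4] head [590.7  55.8] r 13.8 mean [593.5  57.7] off [-6.8 -5.6]
in tool: anvil [29.7  1. ] punch [20.9  0.1] tip z 33.723748742122524 t 4.7 F [ 0.11556657 -0.58745065 -0.03540587]
```

View pics/w2.png

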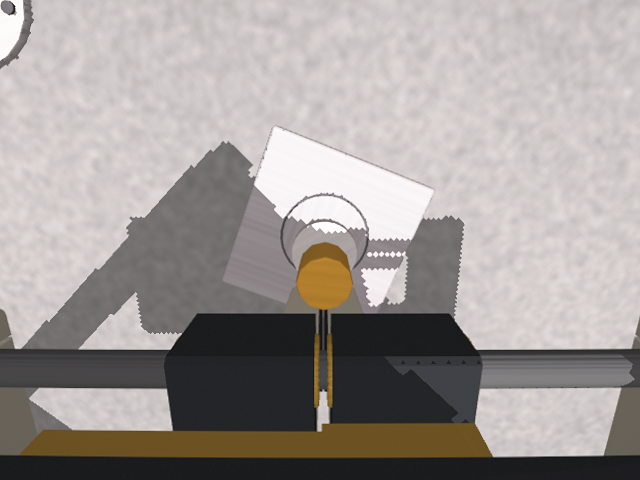

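>>> servo_tool(increments=[{"slide": [1,0,0],"dr": [0,0,0],"jaw": 1},{"slide": [2,0,0],"dr": [0,0,0],"jaw": 1},{"slide": [3,0,0],"dr": [0,0,0],"jaw": 1},{"slide": [4,0,0],"dr": [0,0,0],"jaw": 1},{"slide": [5,0,0],"dr": [0,0,0],"jaw": 1},{"slide": [6,0,0],"dr": [0,0,0],"jaw": 1},{"slide": [6,0,0],"dr": [0,0,0],"jaw": 1},{"slide": [5,0,0],"dr": [0,0,0],"jaw": 1},{"slide": [2,0,0],"dr": [0,0,0],"jaw": 1},{"slide": [-6,0,0],"dr": [0,0,0],"jaw": 1},{"slide": [-16,0,0],"dr": [0,0,0],"jaw": 1},{"slide": [-24,0,-10],"dr": [0,0,0],"jaw": 1},{"slide": [-28,0,-40],"dr": [0,0,0],"jaw": 1},{"slide": [-28,0,-70],"dr": [0,0,0],"jaw": 1},{"slide": [-28,0,-86],"dr": [0,0,0],"jaw": 1},{"slide": [-28,0,-86],"dr": [0,0,0],"jaw": 1}])

```text
t: 6.35
tool_pos: [0.557, 0.0208, 0.3094]
orientation: [2.9, 1.201, 0.009]
force: [1.1, -0.4, 0.0]
opening: 0.0009
gripper_force: 0.0
```

```bash
python3 - <<'E'
from h import *
A,H,p,im=measure('pics/w3.png')
a=np.linspace(0,6.28,60)
for r,z,c,col in((20,30,A,(0,0,255)),(15,38,H,(0,200,0)),(10.5,76,H,(255,0,0))):
    X=np.c_[c[0]+r*np.cos(a),c[1]+r*np.sin(a),a*0+z]/1000
    for q in proj(p,X): cv2.circle(im,tuple(int(round(x)) for x in q),0,col,-1)
x,y=proj(p,[[A[0]/1000,A[1]/1000,.03]])[0].astype(int)
cv2.imwrite('pics/w3o.png',cv2.resize(im[y-80:y+80,x-90:x+90,::-1],None,fx=3.2,fy=3.2,interpolation=0))
E
```

```text
anvil [597.4  61.7] head [597.2  61.9] r 10.4 mean [597.4  62.2] off [-0.2  0.3]
in tool: anvil [57.5 -0.3] punch [57.6 -0.6] tip z 123.3757139157891 t 6.35 F [ 1.09815606 -0.38526148  0.03549828]
```

View pics/w3o.png

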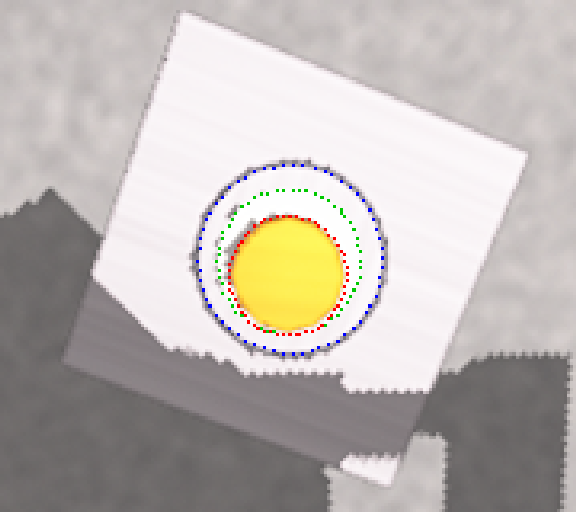

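The foot sits within 0.5 mm of the ring's centre, the punch is upright, and the anvil hasn't moved. Next I'll draw the hand further away.

>>> servo_tool(increments=[{"slide": [-30,0,-30],"dr": [0,0,0],"jaw": 1},{"slide": [-60,0,-60],"dr": [0,0,0],"jaw": 1},{"slide": [-80,0,-80],"dr": [0,0,0],"jaw": 1},{"slide": [-80,0,-80],"dr": [0,0,0],"jaw": 1},{"slide": [-80,0,-80],"dr": [0,0,0],"jaw": 1},{"slide": [-80,0,-80],"dr": [0,0,0],"jaw": 1}])

```text
t: 7.0
tool_pos: [0.4993, -0.0349, 0.3834]
orientation: [-2.9, -1.202, 0.004]
force: [-0.2, 1.5, 0.8]
opening: 0.0006
gripper_force: 0.0
```

```bash
python3 - <<'E'
from h import *
measure('pics/w4.png'); print(close_job())
E
```

```text
anvil [597.4  61.6] head [597.   62.3] r 10.5 mean [597.1  62.1] off [-0.4  0.7]
in tool: anvil [137.6   1.2] punch [137.8   0.4] tip z 197.3832163744736 t 7.0 F [-0.15455671  1.46156545  0.77316117]
the job is handed in; nothing more can be done
None
```

The punch stands upright with its foot wholly inside the ring, measured under 1 mm off centre; the anvil is where it was, the hand is clear of everything, and the job was handed in at about 7 s.

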